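Feed a bearing tray past the sprung gate of a loading chute

ROBOT

A 6-joint arm with a two-finger parallel gripper is mounted at the origin on a cart in front of the work surface, level with it; the furniture and walls round the work are solid. World frame = base frame: x ahead of the robot, y to its left, z up, the work surface at z = 0. Lengths are in m, angles in degrees, forces in N, time in s.
With the tool pointing down it reaches from about 0.35 to 0.725 m from the base axis. Payload 6 kg.
Tool frame: the origin (TCP) lies midway between the tips of the shut fingers; the grasp point (between the pads) lies 19 mm behind it (ctrl.grip_depth is the distance from the TCP to the grasp point, in m); z points along the fingers, y is the line along which they close (so a half turn about z gives the same grasp; the last joint's range is limited). The gripper opens to 85 mm and grips with 20 to 120 N. Pads are 22 mm wide; open, the fingers measure 114 mm over their backs; the gripper's body (76 mm by 85 mm) begins 54 mm behind the grasp point. The pads swing forward as they close: fully open they stand 13 mm farther back than shut.
Start: joints at [88.104, 2.303, 4.859, 0, -92.561, -19.12], TCP at [0.215, 0.56, 0.231] pointing down, gripper open.
Joint ranges: [-146.85, 146.85], [-73.84, 115.35], [-62.03, 85.46], [-188.31, 113.3], [-161.28, -10.13], [-171.36, 171.36]. Speed limits (degrees/s): [147.25, 147.25, 172.46, 180, 180, 180].

INTERFACE

Orientations are given as [roll, pitch, yaw] about the fixed x, y, z axes, in that order (R = Rz(yaw) Ry(pitch) Rx(roll)).
In Python, from plant import ctrl gives the robot as it stands.
- The arm moves only by the tool arm_command, never from a script. Its argument "rows" is a list of rows, each a list of 3 entries, a list of its own where there are three numbers: the gripper's target within -1 to 1 (shut at 1, half-way at 0, fully open at -1), then the shift along the tool's x, y, z in cm, then the turn, a rotation vector about the tool's x, y, z in rad. In form: [[grip, [dx, dy, dz], [ax, ay, az]], ...]. A call has 1 to 5 rows; each row is the pose to reach, as a shift and turn from the pose commanded when the call began, along the tool's axes at that moment; what a row does not reach only later rows make up. A row lasts 1/10 s, in which the tool goes at most 50 mm and 8.59 degrees, less where a joint would pass 70% of its speed; a pose out of reach is approached as far as the arm can. A call with a gripper value outside its range is refused whole. The fingers move at their own pace and stop on an object; "newtons" is the grip in N (left out, the last holds). Time passes only in rows, so rows that repeat a pose let the fingers close. It gives the time, the measured TCP pose, the force, the opening and the grip force at its end, in the units of the state.
- ctrl.observe(): the state, without advancing time (a new reading comes with each control period).
- ctrl.snapshot(name): name is "scene" or "top" or "wrist"; returns the picture (400x640x3 uint8, red, green, blue); there is no depth.
- ctrl.camera_model(name): a dict with "K" (3x3 intrinsics, pixels), "dist_coeffs" ([k1, k2, p1, p2, k3] as OpenCV has them; the pictures are not rectified), "origin" and "orientation" of the camera in the world. Camera axes: x right, y up, looking along -z (the intrinsics and any distortion apply to the point x, -y, -z); pixel columns grow to the right and rows downward; lengths in m; the calibration is good to about 2 mm. A picture is of the moment at which its call begins: read the wrist's pose just before it. camera_model takes no time and is no camera call; for the wrist camera it gives the pose at the moment of the call.
- ctrl.sign_off(): hands the job in; it is judged then, once.
Trained networks look in the newest picture that a camera, given by its name, has taken for a name from the list of things; names that differ only in an ending like _2 or _b are one class to them, and where a whole thing is asked for, a point or a joint stands for the part that bears it (a point fixed in the world has none). Each returns a list of dicts, best first, with "confidence" (0 to 1); they miss things now and then, are a little off and sometimes report something else, mostly with a low value. They report only what shows in the picture. A call takes as long as a camera call. They do not tell look-alikes from the thing itself.
- ctrl.masks_of(label, camera): "pixels" (400x640 bool, what is visible of it).
- ctrl.landmark_of(label, camera): "location" ([x, y, z] in m, in world coordinates, good to about 4 mm: a listed point, or the origin of a listed thing).
The state is a dict: "time_s": time; "q": joint angles; "dq": joint speeds; "joint_efforts": joint torques, N m; "ee_pos": TCP position; "tool_rot": TCP orientation; "force": force on the tool from outside, world axes, zero at the start; "moment": the same for the moment, N m; "grip_width": opening from 0.0 (shut) to 1.0 (fully open); "gripper_force": force on a finger pad.
Only numpy, scipy, OpenCV 4.12 (cv2) and the standard library are available. Lean on these libraries where they do the work, as an engineer would, in place of code of your own. Each camera call takes 0.05 s, during which the arm holds its last target. There are 200 camera calls.

TASK

Press the long treadle strip beside the chute down with one fingertip so that the sprung gate swings up, and keep it down while the other finger pushes the tray of bearings, from behind its upright tail plate, along the chute and under the open gate until its nose meets the end stop. Then let go, so that the gate drops shut in the gap between the bearing pockets and the push plate. The gate must never touch the tray or the bearings, nothing is to be gripped or lifted, the bearings stay in their pockets, and the loose roller, bush and bolt beside the chute stay where they are.

Things in the scene. Friction and masses are not known exactly. Their poses are not given: they have to be found in the camera images.
- chute: Fixed grey metal chute on the bench. Origin: on the bench top, under the gate, on the chute's centre line; +x feed direction (roughly away from the robot), y to its left, z up; all chute figures are mm in this frame. It spans x -225 to +125. Floor at z 6; inside y -25 to +25; side walls 5 thick, tops at z 28. Base flange 6 thick, reaching y -78 on the right and +37 on the left.
- hinge (a point): Point on the axis of the gate's hinge rod, at chute x 0, y -35, z 36 mm. The rod, 8 mm thick, runs along the outside of the right wall from chute x -221 to +24; its three lugs are 15 mm wide, tops at z 44. Room for the fingers: one inside the chute, the other outside the rod.
- gate (a joint): Opening of the dark steel gate about the hinge rod, rad: 0 shut, 0.95 hard stop. It is a rocker: pressing the treadle strip (outside the rod) down swings the blade (over the chute) up and to the right. From 0.5 the tray's pockets pass under freely. A spring shuts it; about 3 to 5 N on the strip holds it open.
- blade (a point): Middle of the lower edge of the gate's blade, moving with it; shut: chute x 0, y +2, z 14 mm. Blade 8 mm thick along x, chute y -12 to +16 when shut, hung from an arm over the right wall. Open, it stands slanting up to about 85 mm above the bench over the chute and wall, so no finger can pass through the gate.
- treadle_mid (a point): Middle of the treadle strip's top face, moving with it. Strip 22 mm wide, along the chute from chute x -220 to -12; nothing stands on its face, a finger can slide along it. Shut: middle at chute y -62, z 41, leaning with the outer edge up (z 49). At 0.8 rad it is level: chute y -46 to -68, top z 20; at 0.6 rad the middle is at z 25.
- stop_face (a point): Centre of the end stop's inner face, at chute x +102, z 16 mm; the tray's nose ends against it.
- tray: Loose grey plastic tray in the chute, 0.25 kg, 46 mm wide (2 mm play each side). Origin: centre of the pocket part's underside; x along the chute. Pocket part: x -44 to +44, 18 mm high, two pockets 38 mm square. Behind it a flat tail 4 mm thick passes under the shut gate. The nose starts 15 to 45 mm before the gate; home against the stop, the origin is at chute x +58.
- push_plate (a point): Middle of the rear face of the tray's upright push plate, the face to push: tray x -86 mm, 19 mm above the tray's underside. Plate 6 mm thick, 44 mm wide, top 44 mm above the bench. It ends at chute x -28 when the tray is home; the blade then shuts in the 36 mm gap between pockets and plate.
- pocket_1 (a point): Centre of the floor of the tray's rear pocket (tray x -21, z +4 mm).
- pocket_2 (a point): Centre of the floor of the tray's front pocket (tray x +21, z +4 mm).
- bearing_1: Ball bearing, 35 mm across, 11 mm high, lying loose in the rear pocket. Origin: centre of its underside.
- bearing_2: The same in the front pocket.
- roller: Bystander: bright steel roller standing at the left of the chute, 33 mm across, 38 mm high; origin at the centre of its underside.
- bush: Bystander: flanged brass bush standing at the right of the chute, 41 mm across, 35 mm high; origin at the centre of its underside.
- bolt: Bystander: dark bolt lying at the left of the chute, 68 mm long, 22 mm across the head, 20 mm high; origin at the centre of its underside.
Things that resemble listed ones, but are neither listed nor needed, are in the scene too. Of the things shaped like the tray, the grey one is meant. What is shaped like the bearing_1 but purple is not meant.

How it is judged (in metres and radians):
On the way, in this order (a step that is already met when the one before it is completed fails the run):
1. a finger holds the gate open before the tray reaches it (contact force between the fingers and gate above 0.2 N and value of joint gate above 0.45 rad and x of tray in the frame of chute below -0.048 m), for 0.1 s.
2. the tray's pockets are under the gate and pushed by the fingers while a finger still holds it open (contact force between the fingers and gate above 0.2 N and contact force between the fingers and tray above 0.1 N and value of joint gate above 0.4 rad and x of tray in the frame of chute between -0.035 and 0.045 m), for 0.05 s.
At the end, for the whole second after the job is handed in: The tray's nose is within 9 mm of the end stop (tray origin beyond chute x +49 mm), the tray at rest flat on the chute floor (within 3 mm), the gate shut (under 0.08 rad) behind the pockets, both bearings in their pockets (within 8 mm of the centre, no more than 5 mm above the pocket floor) (x of tray in the frame of chute above 0.049 m and value of joint gate below 0.08 rad and linear speed of tray below 0.01 m/s and z of tray in the frame of chute below 0.009 m and horizontal distance between bearing_1 and pocket_1 below 0.008 m and horizontal distance between bearing_2 and pocket_2 below 0.008 m and z of each of bearing_1, bearing_2 in the frame of tray below 0.009 m); the robot touches nothing.
It fails at once if the gate touches the tray or a bearing (more than 1 N) (contact force between gate and tray above 1 N or contact force between gate and bearing_1 above 1 N or contact force between gate and bearing_2 above 1 N).
It fails at once if the tray is lifted (12 mm) or tipped (0.2 rad) (height (world z) of tray above 0.018 m or angle between tray's own z axis and vertical above 0.2 rad).
It fails at once if a bearing is lifted out of its pocket (15 mm) (height (world z) of any of bearing_1, bearing_2 above 0.025 m).
It fails at once if the roller, bush or bolt is moved more than 20 mm (distance of any of roller, bush, bolt from where it was at the start of the episode above 0.02 m).
It also fails if it takes over 38 s, if anything falls off the work surface, if the arm or the gripper's body presses on something with over 40 N, if the wrist force passes 120 N, or if a joint passes its speed limit or range.

## Working session

There is one attempt and no reset: what is moved stays moved. The work goes in short steps, Python scripts to look and compute and a tool call to move; the robot and the scene stay as the last step left them, time stands still between calls to the robot, and variables do not carry over. Pictures are saved under pics/ and viewed, at most 10 in all, crops included, and the job is handed in when it is done.

Besides the shell and the picture viewer there is one more tool, called after ">>>" as name([rows], argument=value, ...), one row to a line, values as JSON. arm_command: Moves the arm, as the interface text tells. Its arguments: {"type":"object","properties":{"rows":{"type":"array"},"newtons":{"type":"number"}},"required":["rows"]}

```bash
mkdir -p pics; ls; python3 - <<'E'
from plant import ctrl
import cv2
for c in ["scene","top"]:
    im=ctrl.snapshot(c); cv2.imwrite(f"pics/{c}0.png",im[:,:,::-1])
    for l in ["chute","hinge","blade","treadle_mid","stop_face","tray","push_plate","bearing_1","roller","bush","bolt","pocket_1"]:
        print(c,l,[(d["location"].round(3).tolist() if hasattr(d["location"],"round") else d["location"],round(float(d["confidence"]),2)) for d in ctrl.landmark_of(l,c)])
print(ctrl.observe())
E
```

```text
pics
scene chute [([0.6699, 0.0506, -0.0041], 0.61), ([0.555, -0.0145, 0.0383], 0.41)]
scene hinge [([0.6731, 0.0172, 0.0403], 0.9)]
scene blade [([0.6715, 0.054, 0.0133], 0.93)]
scene treadle_mid [([0.5561, -0.0145, 0.0356], 0.55)]
scene stop_face [([0.7717, 0.051, 0.018], 0.87)]
scene tray [([0.4561, -0.1529, -0.0011], 0.83), ([0.5879, 0.0501, 0.005], 0.8), ([0.7517, -0.2006, 0.0003], 0.75)]
scene push_plate [([0.5006, 0.0543, 0.0232], 0.89), ([0.719, -0.1207, 0.0201], 0.8), ([0.5392, -0.1712, 0.0181], 0.79)]
scene bearing_1 [([0.3756, 0.0625, 0.0002], 0.71), ([0.604, 0.0502, 0.0089], 0.55), ([0.5628, 0.0479, 0.0108], 0.39), ([0.6299, -0.1018, -0.002], 0.39), ([0.71, 0.1671, 0.0007], 0.23)]
scene roller [([0.7057, 0.1676, 0.0008], 0.73)]
scene bush [([0.6304, -0.099, -0.0028], 0.85)]
scene bolt [([0.4929, 0.1702, -0.0015], 0.63)]
scene pocket_1 [([0.4345, -0.1496, 0.0014], 0.82), ([0.7546, -0.2156, 0.0072], 0.79), ([0.4768, -0.1548, 0.0033], 0.71), ([0.7371, -0.1761, 0.0064], 0.7), ([0.5621, 0.0504, 0.0141], 0.57)]
top chute [([0.6724, 0.0497, -0.0037], 0.84), ([0.6275, -0.0971, -0
[... 985 characters left out ...]
29, -0.1775, 0.0054], 0.64)]
{'time_s': 1.3, 'q': array([ 8.81031991e+01,  2.30485385e+00,  4.86020072e+00,  7.91255976e-04,
       -9.25605425e+01, -1.91185898e+01]), 'dq': array([ 0.01491073,  0.0080894 ,  0.0216086 , -0.02894577,  0.10629063,
        0.1065773 ]), 'joint_efforts': array([-3.18929751e-04, -3.67924869e+01,  3.47435331e+01,  6.93304002e+00,
       -1.03585011e-03,  3.94735764e-06]), 'ee_pos': array([0.21516124, 0.56008787, 0.23126305]), 'tool_rot': array([ 1.79995350e+02, -2.44856134e-03, -2.10154260e+01]), 'force': array([-0.13039885, -0.34510395, -0.02545483]), 'moment': array([ 0.01706487, -0.0276925 , -0.02668568]), 'gripper_force': 0.0, 'grip_width': 1.0024131530468774}
```

View pics/scene0.png

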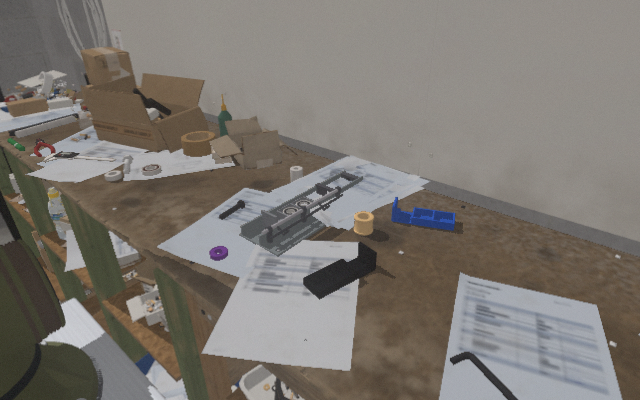

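View pics/top0.png

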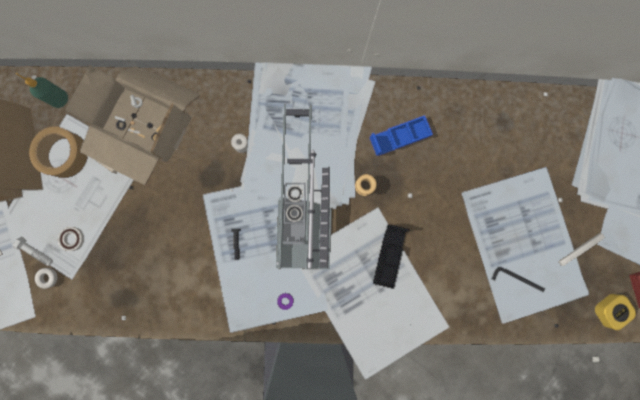

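The candidates for the tray, in top-view pixels, are the grey one in the chute (293,205), the blue one (402,135) and the black one (390,257). I choose the grey one by description. The bearings are the two in its pockets; the purple ring (285,300) is not meant. The bush is at (366,185), the roller at (239,142) and the bolt at (237,243).

```bash
cat > h.py <<'E'
import numpy as np, sys
from plant import ctrl
from scipy.spatial.transform import Rotation as R
def go(pos, rpy):
    o=ctrl.observe(); A=R.from_euler('xyz',o['tool_rot'],degrees=True); B=R.from_euler('xyz',rpy,degrees=True)
    print("t",round(o['time_s'],2),"pos",o['ee_pos'].round(4),"rot",o['tool_rot'].round(2),"F",o['force'].round(2),"w",round(o['grip_width'],3))
    print("shift cm",(A.inv().apply(np.array(pos)-o['ee_pos'])*100).round(2),"rotvec",(A.inv()*B).as_rotvec().round(4))
E
python3 - <<'E'
from h import *
import cv2
im=cv2.imread("pics/top0.png")[90:310,220:420]
cv2.imwrite("pics/crop.png",cv2.resize(im,None,fx=2.7,fy=2.7,interpolation=cv2.INTER_CUBIC))
go([.46,.0215,.25],[180,0,0])
E
```

```text
t 1.3 pos [0.2152 0.5601 0.2313] rot [180.    -0.   -21.02] F [-0.13 -0.35 -0.03] w 1.002
shift cm [42.17 41.5  -1.87] rotvec [ 1.000e-04 -0.000e+00 -3.668e-01]
```

View pics/crop.png

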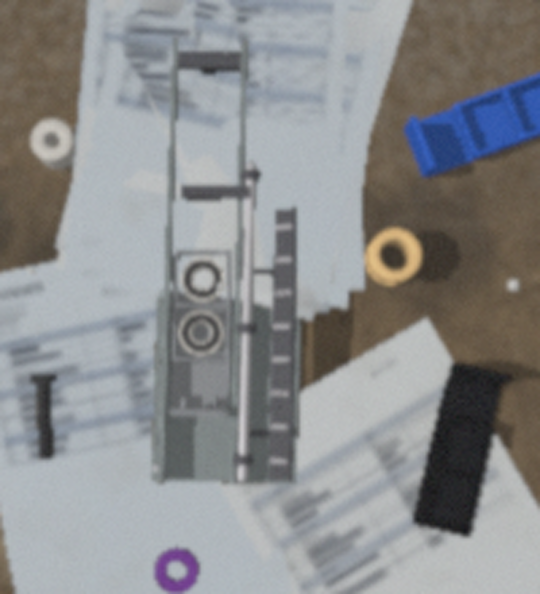

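The crop shows the grey tray with two bearings in the chute (200,330), its push plate at (200,405), the blade at (215,192) and the treadle at (285,345). I'll move above it and measure with the wrist camera.

>>> arm_command([
  [0,[42.2,41.5,-1.9],[0,0,-0.367]],
  [0,[42.2,41.5,-1.9],[0,0,-0.367]],
  [0,[42.2,41.5,-1.9],[0,0,-0.367]],
  [0,[42.2,41.5,-1.9],[0,0,-0.367]],
  [0,[42.2,41.5,-1.9],[0,0,-0.367]],
])

```text
time_s: 1.8
ee_pos: [0.319, 0.3308, 0.2396]
tool_rot: [-180.0, -0.0, 0.1]
force: [0.4, 0.1, 0.1]
grip_width: 0.497
gripper_force: 0.0
```

```bash
python3 -c "
from h import *
go([.46,.0215,.25],[180,0,0])"
```

```text
t 1.8 pos [0.319  0.3308 0.2396] rot [-1.7996e+02 -2.0000e-02  6.0000e-02] F [0.36 0.09 0.05] w 0.497
shift cm [14.07 30.94 -1.05] rotvec [-0.0006 -0.0004  0.001 ]
```

>>> arm_command([
  [0,[14,31,-1],[0,0,0]],
  [0,[14,31,-1],[0,0,0]],
  [0,[14,31,-1],[0,0,0]],
  [0,[14,31,-1],[0,0,0]],
  [0,[14,31,-1],[0,0,0]],
])

```text
time_s: 2.3
ee_pos: [0.4219, 0.103, 0.2473]
tool_rot: [-179.9, -0.1, 0.0]
force: [1.3, 0.3, 1.0]
grip_width: 0.503
gripper_force: 0.0
```

```bash
python3 -c "
from h import *
go([.46,.0215,.25],[180,0,0])"
```

```text
t 2.3 pos [0.4219 0.103  0.2473] rot [-1.7995e+02 -8.0000e-02  5.0000e-02] F [1.28 0.28 0.97] w 0.503
shift cm [ 3.81  8.15 -0.27] rotvec [-0.001  -0.0013  0.0008]
```

>>> arm_command([
  [0,[3.8,8.1,0],[0,0,0]],
  [0,[3.8,8.1,0],[0,0,0]],
  [0,[3.8,8.1,0],[0,0,0]],
  [0,[3.8,8.1,0],[0,0,0]],
])

```text
time_s: 2.7
ee_pos: [0.4596, 0.0231, 0.2465]
tool_rot: [180.0, 0.0, -0.1]
force: [-0.6, -0.7, -0.7]
grip_width: 0.497
gripper_force: 0.0
```

```bash
cat >> h.py <<'E'
def lm(cam,labels):
    for l in labels:
        print(l,[(np.round(d["location"],4).tolist(),round(float(d["confidence"]),2)) for d in ctrl.landmark_of(l,cam)[:2]])
E
python3 - <<'E'
from h import *
import cv2
cm=ctrl.camera_model("wrist"); im=ctrl.snapshot("wrist"); cv2.imwrite("pics/w1.png",im[:,:,::-1])
lm("wrist",["chute","hinge","blade","treadle_mid","stop_face","tray","push_plate"])
print(cm)
go([.481,.0215,.12],[180,0,0])
# wall-edge tops direction: print long line segments projected onto z=28mm
import math
K=np.array(cm["K"]);d=np.array(cm["dist_coeffs"]);o=np.array(cm["origin"]);Ro=np.array(cm["orientation"])
np.savez("w1.npz",K=K,d=d,o=o,Ro=Ro)
E
```

```text
chute []
hinge [([0.6313, -0.0993, -0.0015], 0.47)]
blade []
treadle_mid [([0.5579, -0.0153, 0.0415], 0.73)]
stop_face []
tray [([0.4585, -0.1541, 0.0001], 0.91), ([0.5815, 0.0477, 0.005], 0.57)]
push_plate [([0.4986, 0.0495, 0.0294], 0.79), ([0.5418, -0.1697, 0.0217], 0.66)]
{'K': array([[327.4357444 ,   0.        , 324.5329891 ],
       [  0.        , 327.4357444 , 203.72310023],
       [  0.        ,   0.        ,   1.        ]]), 'dist_coeffs': array([-0.01614874,  0.        ,  0.        ,  0.        ,  0.        ]), 'origin': array([0.53493052, 0.02258805, 0.38959966]), 'orientation': array([-1.72996325e+01, -3.24158679e-02, -9.01258410e+01])}
t 3.1 pos [0.4594 0.0247 0.2468] rot [-1.7999e+02 -2.0000e-02  1.0000e-01] F [ 0.25  0.51 -0.93] w 0.496
shift cm [ 2.15  0.32 12.68] rotvec [-0.0001 -0.0003  0.0017]
```

View pics/w1.png

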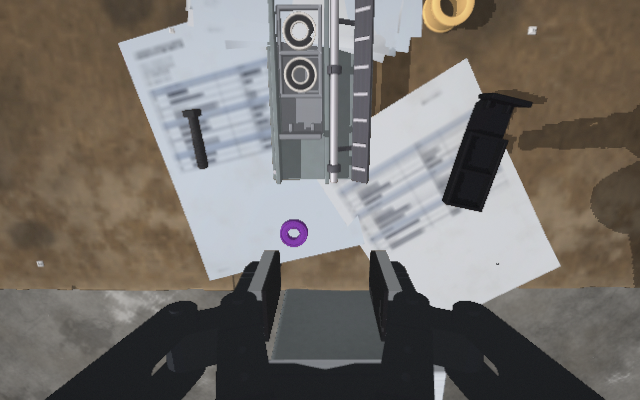

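The wrist view shows the tray with bearings at (300,30) and (299,74), push plate at about row 130 (cols 280–322), rod at col 335 and treadle at cols 353–372. The fingers are at cols 275 and 375. Next I'll back-project these.

```bash
python3 - <<'E'
from h import *
import cv2
z=np.load("w1.npz"); C=z['o']; Rm=R.from_euler('xyz',z['Ro'],degrees=True)
def bp(u,v,h):
    x,y=cv2.undistortPoints(np.array([[[u,v]]],float),z['K'],z['d'])[0,0]
    r=Rm.apply([x,-y,-1]); return (C+r*(h-C[2])/r[2]).round(4)
for n,u,v,h in [("rod near",335,178,.040),("rod far",334,5,.040),("tread outer near",368,182,.049),("tread outer far",373,10,.049),
  ("tread inner near",352,180,.033),("tread inner far",357,10,.033),("wallL near",277,181,.028),("wallL far",270,5,.028),("plate L",280,132,.044),("plate R",322,134,.044)]: print(n,bp(u,v,h))
im=cv2.imread("pics/w1.png")[0:195,240:400]
cv2.imwrite("pics/w1c.png",cv2.resize(im,None,fx=3,fy=3,interpolation=cv2.INTER_CUBIC))
E
```

```text
rod near [0.4554 0.0111 0.04  ]
rod far [0.6228 0.0132 0.04  ]
tread outer near [ 0.453  -0.0238  0.049 ]
tread outer far [ 0.6164 -0.0226  0.049 ]
tread inner near [ 0.4515 -0.0081  0.033 ]
tread inner far [ 0.6202 -0.0092  0.033 ]
wallL near [0.4494 0.0764 0.028 ]
wallL far [0.626  0.0755 0.028 ]
plate L [0.5052 0.0686 0.044 ]
plate R [0.5031 0.0251 0.044 ]
```

View pics/w1c.png

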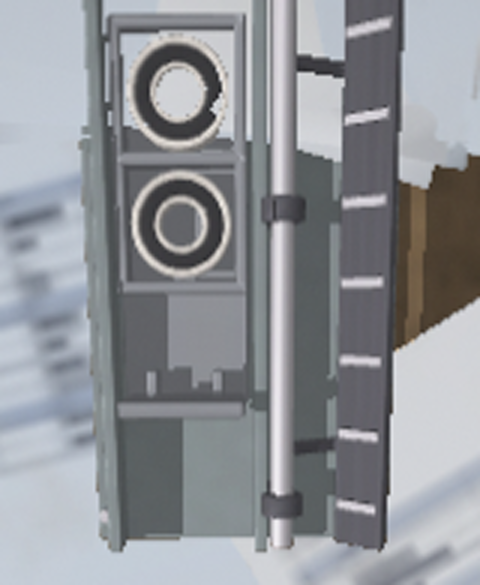

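```bash
python3 -c "
from h import *
go([.476,.0195,.08],[180,-8.6,0])"
```

```text
t 3.1 pos [0.4594 0.0247 0.2468] rot [-1.7999e+02 -2.0000e-02  1.0000e-01] F [ 0.25  0.51 -0.93] w 0.496
shift cm [ 1.65  0.52 16.68] rotvec [-0.0002  0.1498  0.0017]
```

>>> arm_command([
  [0,[1.6,0.5,5],[0,0.15,0]],
  [0,[1.6,0.5,10],[0,0.15,0]],
  [0,[1.6,0.5,15],[0,0.15,0]],
  [0,[1.6,0.5,16.7],[0,0.15,0]],
  [0,[1.6,0.5,16.7],[0,0.15,0]],
])

```text
time_s: 3.6
ee_pos: [0.4734, 0.0185, 0.076]
tool_rot: [179.9, -8.3, 0.1]
force: [0.8, 0.6, 0.8]
grip_width: 0.5
gripper_force: 0.0
```

```bash
python3 - <<'E'
from h import *
import cv2
go([.476,.0195,.05],[180,-8.6,0])
im=ctrl.snapshot("wrist"); cv2.imwrite("pics/w2.png",im[:,:,::-1])
lm("wrist",["treadle_mid","push_plate"])
E
```

```text
t 3.6 pos [0.4734 0.0185 0.076 ] rot [ 1.7988e+02 -8.2700e+00  7.0000e-02] F [0.76 0.61 0.78] w 0.5
shift cm [-0.12 -0.1   2.61] rotvec [0.002  0.0058 0.0011]
treadle_mid [([0.5532, -0.013, 0.0399], 0.77)]
push_plate [([0.5384, -0.1707, 0.0194], 0.93), ([0.4989, 0.0514, 0.0238], 0.74)]
```

View pics/w2.png

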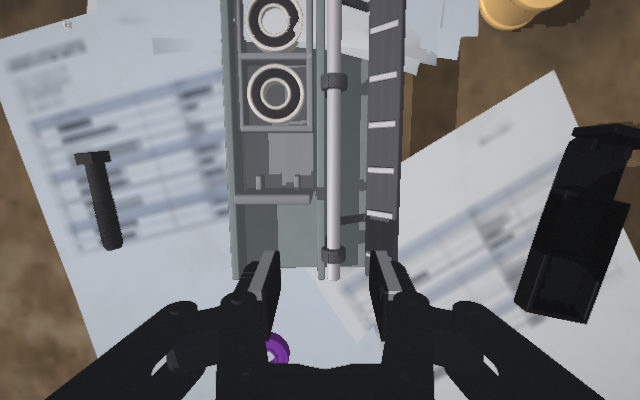

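The view shows the left finger (265,260) over the chute floor behind the push plate (row 200), and the right finger (385,260) over the treadle strip. Next I descend.

>>> arm_command([
  [0,[-0.2,0,1.5],[0,0,0]],
  [0,[-0.45,0,3],[0,0,0]],
  [0,[-0.5,0,3.6],[0,0,0]],
  [0,[-0.5,0,3.6],[0,0,0]],
])

```text
time_s: 4.15
ee_pos: [0.4764, 0.0191, 0.0441]
tool_rot: [-180.0, -8.6, 0.0]
force: [-0.1, 0.7, 0.4]
grip_width: 0.504
gripper_force: 0.0
```

```bash
python3 - <<'E'
from h import *
import cv2
go([.476,.0195,.025],[180,-8.6,0])
ctrl.snapshot("scene");lm("scene",["treadle_mid","blade","push_plate"])
ctrl.snapshot("top");lm("top",["treadle_mid","blade","push_plate"])
E
```

```text
t 4.15 pos [0.4764 0.0191 0.0441] rot [-1.80e+02 -8.63e+00  1.00e-02] F [-0.08  0.71  0.44] w 0.504
shift cm [-0.32 -0.04  1.88] rotvec [-0.0001 -0.0006  0.0002]
treadle_mid [([0.5543, -0.0158, 0.0406], 0.58)]
blade [([0.6675, 0.0535, 0.0133], 0.66)]
push_plate [([0.7192, -0.1184, 0.023], 0.63), ([0.5354, -0.1727, 0.0199], 0.58)]
treadle_mid [([0.5576, -0.0129, 0.0382], 0.92)]
blade [([0.6726, 0.0508, 0.0117], 0.85), ([0.6685, 0.0507, -0.0008], 0.69)]
push_plate [([0.5008, 0.0475, 0.0251], 0.65), ([0.5433, -0.1707, 0.0189], 0.61)]
```

Not in contact yet; I'll descend in smaller steps and watch the force.

>>> arm_command([
  [0,[-0.08,0,0.5],[0,0,0]],
  [0,[-0.15,0,1.0],[0,0,0]],
  [0,[-0.2,0,1.4],[0,0,0]],
  [0,[-0.2,0,1.4],[0,0,0]],
])

```text
time_s: 4.95
ee_pos: [0.4762, 0.0194, 0.0288]
tool_rot: [-180.0, -8.6, 0.0]
force: [-1.5, 3.2, 2.5]
grip_width: 0.499
gripper_force: 1.8
```

```bash
python3 - <<'E'
from h import *
go([.476,.0195,.018],[180,-8.6,0])
ctrl.snapshot("scene");lm("scene",["treadle_mid","blade"])
ctrl.snapshot("top");lm("top",["treadle_mid","blade"])
E
```

```text
t 4.95 pos [0.4762 0.0194 0.0288] rot [-1.7996e+02 -8.6000e+00  2.0000e-02] F [-1.48  3.23  2.49] w 0.499
shift cm [-0.18 -0.01  1.07] rotvec [-0.0007 -0.      0.0004]
treadle_mid [([0.5547, -0.014, 0.0289], 0.81)]
blade [([0.6713, 0.0575, 0.0246], 0.59)]
treadle_mid [([0.5543, -0.013, 0.0336], 0.91)]
blade [([0.6715, 0.0556, 0.0218], 0.94)]
```

>>> arm_command([
  [0,[-0.08,0,0.5],[0,0,0]],
  [0,[-0.15,0,1.0],[0,0,0]],
  [0,[-0.18,0,1.2],[0,0,0]],
  [0,[-0.18,0,1.2],[0,0,0]],
])

```text
time_s: 5.65
ee_pos: [0.4784, 0.0207, 0.0198]
tool_rot: [-179.8, -8.9, 0.1]
force: [-1.4, 7.7, 10.5]
grip_width: 0.503
gripper_force: 5.6
```

```bash
python3 - <<'E'
from h import *
import cv2
go([.476,.0195,.018],[180,-8.6,0])
im=ctrl.snapshot("scene");lm("scene",["treadle_mid","blade","tray"])
cv2.imwrite("pics/s3.png",cv2.resize(im[140:280,200:400,::-1],None,fx=4,fy=4,interpolation=cv2.INTER_CUBIC))
ctrl.snapshot("top");lm("top",["treadle_mid","blade","tray"])
E
```

```text
t 5.65 pos [0.4784 0.0207 0.0198] rot [-1.7983e+02 -8.9400e+00  7.0000e-02] F [-1.43  7.68 10.51] w 0.503
shift cm [-0.27  0.12  0.14] rotvec [-0.0031 -0.0059  0.0012]
treadle_mid [([0.5536, -0.0099, 0.0187], 0.65)]
blade [([0.6688, 0.0572, 0.0481], 0.84)]
tray [([0.4598, -0.1554, -0.0016], 0.92), ([0.5811, 0.052, 0.0046], 0.67)]
treadle_mid [([0.6712, 0.0153, 0.035], 0.63), ([0.5563, -0.0072, 0.0215], 0.61)]
blade [([0.6742, 0.054, 0.0463], 0.59)]
tray [([0.749, -0.2002, 0.0022], 0.91), ([0.4534, -0.1481, -0.0011], 0.84)]
```

View pics/s3.png

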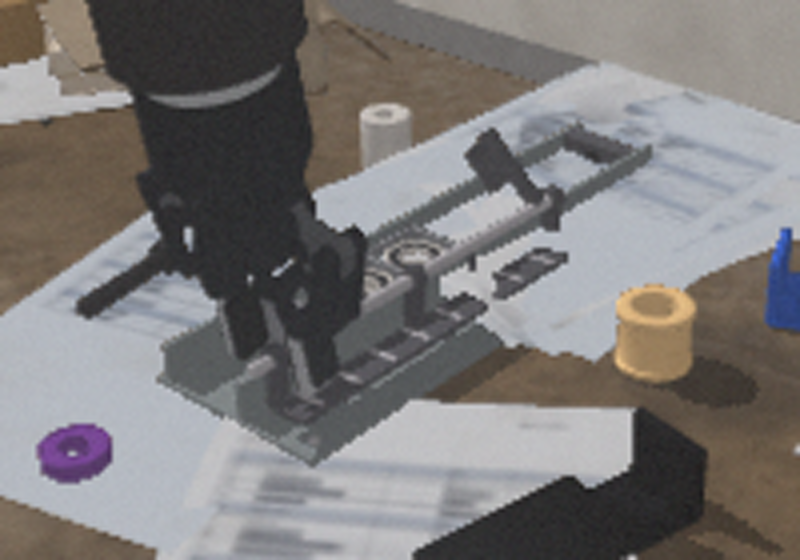

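The picture shows the gate blade well up (490,160) and the fingers at (245,330) in the chute and (310,390) on the strip. Force is a bit high, so I'll ease up slightly.

>>> arm_command([
  [0,[0.03,0,-0.2],[0,0,0]],
  [0,[0.03,0,-0.2],[0,0,0]],
  [0,[0.03,0,-0.2],[0,0,0]],
])

```text
time_s: 6.35
ee_pos: [0.4782, 0.0199, 0.0214]
tool_rot: [-179.9, -8.9, 0.1]
force: [1.0, 4.5, 7.1]
grip_width: 0.499
gripper_force: 3.7
```

```bash
python3 - <<'E'
from h import *
go([.476,.0195,.018],[180,-8.6,0])
ctrl.snapshot("scene");lm("scene",["treadle_mid","blade"])
E
```

```text
t 6.35 pos [0.4782 0.0199 0.0214] rot [-1.7991e+02 -8.9100e+00  6.0000e-02] F [1.03 4.48 7.08] w 0.499
shift cm [-0.27  0.04  0.3 ] rotvec [-0.0017 -0.0054  0.0011]
treadle_mid [([0.5546, -0.0121, 0.0197], 0.58)]
blade [([0.6662, 0.0592, 0.0402], 0.69)]
```

>>> arm_command([
  [0,[0.5,0,0.08],[0,0,0]],
  [0,[1.2,0,0.19],[0,0,0]],
  [0,[2.0,0,0.31],[0,0,0]],
  [0,[2.8,0,0.44],[0,0,0]],
  [0,[3.5,0,0.55],[0,0,0]],
])

```text
time_s: 7.0
ee_pos: [0.5109, 0.0178, 0.0185]
tool_rot: [179.9, -8.4, 0.0]
force: [-7.6, -0.5, 7.7]
grip_width: 0.499
gripper_force: 4.1
```

```bash
python3 - <<'E'
from h import *
go([.578,.0195,.021],[180,-8.9,0])
ctrl.snapshot("scene");lm("scene",["treadle_mid","blade","push_plate"])
ctrl.snapshot("top");lm("top",["tray","bearing_1","push_plate","blade"])
E
```

```text
t 7.0 pos [0.5109 0.0178 0.0185] rot [179.87  -8.43   0.  ] F [-7.55 -0.51  7.66] w 0.499
shift cm [ 6.67 -0.17  0.74] rotvec [0.0022 0.0082 0.    ]
treadle_mid [([0.5534, -0.0099, 0.018], 0.6)]
blade []
push_plate [([0.719, -0.1234, 0.0258], 0.78), ([0.5219, 0.0478, 0.0223], 0.63)]
tray [([0.6097, 0.0514, 0.0093], 0.96), ([0.4557, -0.1518, -0.0033], 0.94)]
bearing_1 [([0.5888, 0.0493, 0.0103], 0.69), ([0.4954, 0.1744, 0.0015], 0.69)]
push_plate [([0.5244, 0.0481, 0.023], 0.97), ([0.7155, -0.1189, 0.0189], 0.76)]
blade [([0.6715, 0.0548, 0.0479], 0.75)]
```

>>> arm_command([
  [0,[0.8,0,0.05],[0,0,0]],
  [0,[1.7,0,0.15],[0,0,0]],
  [0,[2.6,0,0.28],[0,0,0]],
  [0,[3.5,0,0.42],[0,0,0]],
  [0,[4.4,0,0.55],[0,0,0]],
])

```text
time_s: 7.95
ee_pos: [0.5564, 0.0189, 0.0196]
tool_rot: [180.0, -8.5, 0.0]
force: [-4.5, 0.2, 2.2]
grip_width: 0.502
gripper_force: 2.5
```

```bash
python3 - <<'E'
from h import *
go([.63,.0185,.020],[180,-8.6,0])
ctrl.snapshot("top");lm("top",["tray","push_plate","blade"])
E
```

```text
t 7.95 pos [0.5564 0.0189 0.0196] rot [ 1.7998e+02 -8.5500e+00  1.0000e-02] F [-4.46  0.17  2.16] w 0.502
shift cm [7.28 0.04 1.06] rotvec [0.0002 0.001  0.0001]
tray [([0.7477, -0.1967, 0.0006], 0.92), ([0.4541, -0.1524, 0.0009], 0.88)]
push_plate [([0.7156, -0.1184, 0.021], 0.66), ([0.5674, 0.0452, 0.0255], 0.59)]
blade [([0.6722, 0.0572, 0.0454], 0.76)]
```

>>> arm_command([
  [0,[0.8,0,0.12],[0,0,0]],
  [0,[1.7,0,0.25],[0,0,0]],
  [0,[2.6,0,0.39],[0,0,0]],
  [0,[3.5,0,0.52],[0,0,0]],
  [0,[4.4,0,0.66],[0,0,0]],
])

```text
time_s: 8.65
ee_pos: [0.6002, 0.0189, 0.0205]
tool_rot: [180.0, -8.5, 0.0]
force: [-6.3, 0.5, 5.4]
grip_width: 0.504
gripper_force: 3.8
```

```bash
python3 - <<'E'
from h import *
import cv2
go([.631,.0185,.020],[180,-8.6,0])
im=ctrl.snapshot("scene")
cv2.imwrite("pics/s4.png",cv2.resize(im[140:280,200:400,::-1],None,fx=4,fy=4,interpolation=cv2.INTER_CUBIC))
lm("scene",["blade","push_plate","tray"])
ctrl.snapshot("top");lm("top",["tray","push_plate","blade"])
E
```

```text
t 8.65 pos [0.6002 0.0189 0.0205] rot [ 1.7999e+02 -8.5400e+00  2.0000e-02] F [-6.27  0.45  5.45] w 0.504
shift cm [3.04 0.04 0.5 ] rotvec [0.0001 0.001  0.0004]
blade []
push_plate [([0.7171, -0.1183, 0.0183], 0.68), ([0.616, 0.0491, 0.0221], 0.53)]
tray [([0.4564, -0.1539, 0.0022], 0.77), ([0.7519, -0.1999, 0.0024], 0.7)]
tray [([0.7454, -0.2021, 0.0007], 0.95), ([0.4566, -0.1512, 0.0016], 0.82)]
push_plate [([0.7133, -0.1172, 0.0201], 0.95), ([0.5429, -0.174, 0.0214], 0.63)]
blade [([0.6713, 0.0583, 0.0447], 0.91)]
```

View pics/s4.png

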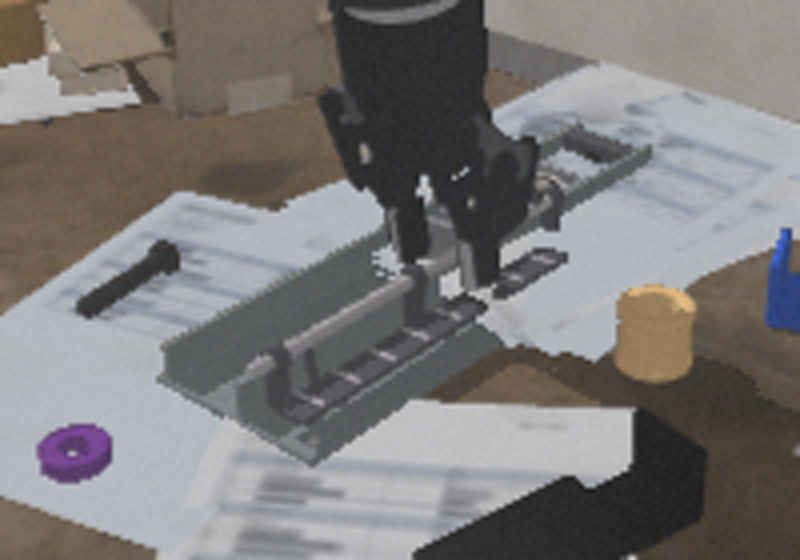

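The fingers are still on the strip (485,270) and behind the plate (410,240), and the tray is passing under the gate. Now the last stretch, slower.

>>> arm_command([
  [0,[0.6,0,0.09],[0,0,0]],
  [0,[1.2,0,0.18],[0,0,0]],
  [0,[1.8,0,0.27],[0,0,0]],
  [0,[2.3,0,0.34],[0,0,0]],
  [0,[2.7,0,0.4],[0,0,0]],
])

```text
time_s: 9.55
ee_pos: [0.6264, 0.0187, 0.0197]
tool_rot: [180.0, -8.4, -0.0]
force: [-7.7, 0.6, 7.0]
grip_width: 0.497
gripper_force: 4.0
```

```bash
python3 - <<'E'
from h import *
go([.631,.0185,.020],[180,-8.6,0])
ctrl.snapshot("scene");lm("scene",["blade","push_plate","bearing_1"])
ctrl.snapshot("top");lm("top",["tray","push_plate","blade","bearing_1"])
E
```

```text
t 9.55 pos [0.6264 0.0187 0.0197] rot [179.96  -8.39  -0.  ] F [-7.69  0.65  7.01] w 0.497
shift cm [0.46 0.02 0.04] rotvec [ 0.0007  0.0037 -0.0001]
blade [([0.7229, 0.0475, 0.0043], 0.48)]
push_plate [([0.5368, -0.1721, 0.0185], 0.74), ([0.6383, 0.0495, 0.0239], 0.41)]
bearing_1 [([0.7409, 0.0508, 0.0092], 0.53)]
tray [([0.7494, -0.199, 0.0012], 0.82), ([0.4533, -0.1544, 0.001], 0.79)]
push_plate [([0.544, -0.1702, 0.0214], 0.93), ([0.7179, -0.1199, 0.022], 0.89)]
blade []
bearing_1 [([0.382, 0.0625, 0.0026], 0.63), ([0.7472, 0.0508, 0.009], 0.44)]
```

>>> arm_command([
  [0,[0.3,0,0.04],[0,0,0]],
  [0,[0.5,0,0.07],[0,0,0]],
  [0,[0.5,0,0.07],[0,0,0]],
])

```text
time_s: 10.3
ee_pos: [0.6325, 0.0189, 0.0198]
tool_rot: [180.0, -8.6, 0.0]
force: [-3.1, 0.0, 2.8]
grip_width: 0.502
gripper_force: 2.3
```

>>> arm_command([
  [0,[0.2,0,0.03],[0,0,0]],
  [0,[0.2,0,0.03],[0,0,0]],
])

```text
time_s: 10.5
ee_pos: [0.6338, 0.0189, 0.0197]
tool_rot: [180.0, -8.4, 0.0]
force: [-9.1, 0.3, 4.3]
grip_width: 0.497
gripper_force: 5.4
```

>>> arm_command([
  [0,[0.2,0,0.03],[0,0,0]],
  [0,[0.2,0,0.03],[0,0,0]],
])

```text
time_s: 10.7
ee_pos: [0.6341, 0.0189, 0.0196]
tool_rot: [179.9, -8.2, 0.0]
force: [-18.8, 1.4, 11.3]
grip_width: 0.497
gripper_force: 10.4
```

Fx has jumped and the TCP has stalled, so the nose is on the stop. I'll back off along x, then lift.

>>> arm_command([
  [0,[-0.3,0,-0.04],[0,0,0]],
  [0,[-0.7,0,-0.1],[0,0,0]],
  [0,[-1.2,0,-0.18],[0,0,0]],
  [0,[-1.2,0,-0.18],[0,0,0]],
])

```text
time_s: 11.1
ee_pos: [0.6254, 0.0193, 0.0213]
tool_rot: [-180.0, -8.8, 0.0]
force: [0.9, 1.0, 4.6]
grip_width: 0.499
gripper_force: 1.9
```

```bash
python3 - <<'E'
from h import *
go([.622,.0185,.080],[180,-8.6,0])
ctrl.snapshot("scene");lm("scene",["push_plate","bearing_1","tray"])
ctrl.snapshot("top");lm("top",["tray","bearing_1"])
E
```

```text
t 11.1 pos [0.6254 0.0193 0.0213] rot [-1.7996e+02 -8.7600e+00  3.0000e-02] F [0.91 1.03 4.55] w 0.499
shift cm [ 0.56  0.08 -5.85] rotvec [-0.0007 -0.0028  0.0006]
push_plate [([0.7166, -0.1181, 0.0224], 0.62), ([0.5394, -0.1725, 0.02], 0.6)]
bearing_1 [([0.6331, -0.0999, -0.0014], 0.53), ([0.3756, 0.0603, 0.0032], 0.46)]
tray [([0.4547, -0.1538, -0.0017], 0.88), ([0.751, -0.1998, -0.0013], 0.82)]
tray [([0.7483, -0.1995, 0.0013], 0.91), ([0.4522, -0.1515, -0.0012], 0.77)]
bearing_1 [([0.7077, 0.0481, 0.0088], 0.66), ([0.3806, 0.0627, -0.002], 0.65)]
```

>>> arm_command([
  [0,[0.1,0,-0.6],[0,0,0]],
  [0,[0.18,0,-1.2],[0,0,0]],
  [0,[0.27,0,-1.8],[0,0,0]],
  [0,[0.36,0,-2.4],[0,0,0]],
  [0,[0.5,0,-3.4],[0,0,0]],
])

```text
time_s: 11.95
ee_pos: [0.6238, 0.0187, 0.0543]
tool_rot: [180.0, -8.5, -0.0]
force: [0.5, 0.3, -0.6]
grip_width: 0.495
gripper_force: 0.0
```

>>> arm_command([
  [0,[0,0,-4],[0,0,0]],
  [0,[-4,0,-8],[0,0,0]],
  [0,[-8,0,-12],[0,0,0]],
  [0,[-12,0,-14],[0,0,0]],
  [0,[-12,0,-14],[0,0,0]],
])

```text
time_s: 12.45
ee_pos: [0.4836, 0.0189, 0.181]
tool_rot: [-179.8, -9.1, 0.0]
force: [-0.5, -0.2, 1.2]
grip_width: 0.498
gripper_force: 0.0
```

```bash
python3 - <<'E'
from h import *
import cv2
go([.55,.0185,.15],[180,-8.6,0])
im=ctrl.snapshot("wrist"); cv2.imwrite("pics/w5.png",im[:,:,::-1])
lm("wrist",["push_plate","bearing_1","tray","blade","stop_face","treadle_mid"])
ctrl.snapshot("top");lm("top",["tray","bearing_1","blade","treadle_mid","stop_face"])
E
```

```text
t 12.45 pos [0.4836 0.0189 0.181 ] rot [-1.7978e+02 -9.1200e+00  2.0000e-02] F [-0.51 -0.15  1.19] w 0.498
shift cm [6.07 0.06 4.11] rotvec [-0.004  -0.0091  0.0004]
push_plate [([0.6453, 0.0489, 0.0251], 0.89)]
bearing_1 [([0.3784, 0.0627, -0.0002], 0.58)]
tray [([0.4575, -0.1528, 0.002], 0.63)]
blade [([0.6726, 0.0497, 0.0175], 0.71)]
stop_face []
treadle_mid []
tray [([0.7472, -0.2017, 0.0038], 0.82), ([0.7298, 0.0495, 0.0114], 0.63)]
bearing_1 [([0.7089, 0.0493, 0.0117], 0.62)]
blade [([0.674, 0.0509, 0.0141], 0.61)]
treadle_mid [([0.5537, -0.013, 0.0388], 0.64)]
stop_face [([0.776, 0.0505, 0.0139], 0.97)]
```

View pics/w5.png

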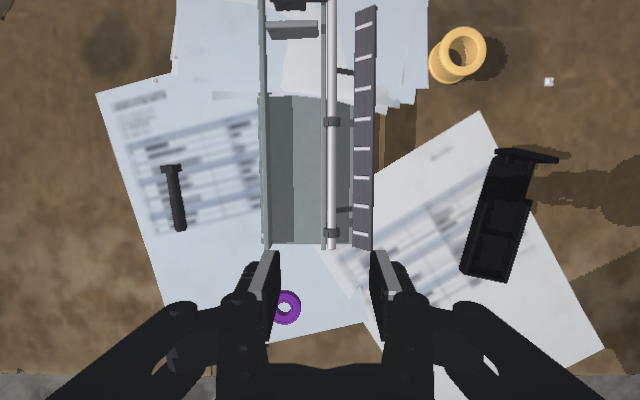

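The wrist view shows the gate shut (290,5) ahead of the push plate (292,28), the treadle back up, and the bolt and bush undisturbed. The tray is at about chute x +57 mm and the robot is clear of everything, so I'm handing in.

```bash
python3 -c "
from plant import ctrl
print(ctrl.sign_off())"
```

```text
the job is handed in; nothing more can be done
None
```

I handed the job in at about 12.5 s on the robot's clock, and sign-off gave no verdict: the tray is home against the end stop at about chute x +57 mm, the gate has dropped shut between pockets and push plate, and the robot is clear of everything.

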